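# Slide the lidded pot to the free hotplate place and close its lid

## Robot

A 6-joint arm with a two-finger parallel gripper is mounted at the origin on the work surface. World frame = base frame: x ahead of the robot, y to its left, z up, the work surface at z = 0. Lengths are in m, angles in rad, forces in N, time in s.
With the tool pointing down it reaches from about 0.4 to 0.825 m from the base axis. Payload 7 kg.
Tool frame: the origin (TCP) lies on the centre line of the jaws, within the pads' length; the fingertips stand 22 mm ahead of it and the grasp point (between the pads) lies 3 mm ahead of it; z points along the fingers, y is the line along which they close (so a half turn about z gives the same grasp; the last joint's range is limited). The gripper opens to 88 mm and grips with 3 to 60 N. Pads are 19 mm wide; open, the fingers measure 130 mm over their backs; the gripper's body (78 mm by 193 mm) begins 47 mm behind the grasp point.
Start: joints at [1.396, 0.359, 0.012, 0, -1.224, -0.288], TCP at [0.301, 0.604, 0.249] pointing down, gripper open.
Joint ranges: [-3.07, 3.07], [-1.43, 2.12], [-1.02, 1.25], [-3.03, 1.67], [-3.05, -0], [-3.03, 3.03]. Speed limits (rad/s): [2.39, 2.39, 3.01, 3.14, 3.14, 3.14].

## Interface

Orientations are given as [roll, pitch, yaw] about the fixed x, y, z axes, in that order (R = Rz(yaw) Ry(pitch) Rx(roll)).
In Python, from station import arm gives the robot as it stands.
- The arm moves only by the tool arm_command, never from a script. Its argument "series" is one flat list of numbers, 7 for each row, row after row: the turn, a rotation vector about the tool's x, y, z each as a share of 90 degrees, from -1 to 1, then the shift along the tool's x, y, z each as a share of 0.1 m, from -1 to 1, then the opening, from 0 (shut) to 1 (fully open). A call has 1 to 8 rows; each row is the pose to reach, as a shift and turn from the pose commanded when the call began, along the tool's axes at that moment; what a row does not reach only later rows make up. A row lasts 1/8 s, in which the tool goes at most 62.5 mm and 10.7 degrees, less where a joint would pass 70% of its speed; a pose out of reach is approached as far as the arm can. A call with a number of a shift or a turn outside -1 to 1 is refused whole. A call with a gripper value outside its range is refused whole. The fingers move at their own pace and stop on an object; "force" is the grip in N (left out, the last holds). Time passes only in rows, so rows that repeat a pose let the fingers close. It gives the time, the measured TCP pose, the force, the opening and the grip force at its end, in the units of the state.
- arm.get_state(): the state, without advancing time (a new reading comes with each control period).
- arm.grab_frame(name): name is "side" or "top" or "wrist"; returns the picture (480x640x3 uint8, blue, green, red); there is no depth.
- arm.camera_model(name): a dict with "fovy" (degrees; the focal length in pixels is half the picture's height over the tangent of half this angle, whatever the lens; pixels are square), "cx", "cy" (the principal point, pixels), "pose" (4x4, takes a point from camera to world coordinates). Camera axes: x right, y down, z forward; pixel columns grow to the right and rows downward; lengths in m; the calibration is good to about 2 mm. A picture is of the moment at which its call begins: read the wrist's pose just before it. camera_model takes no time and is no camera call; for the wrist camera it gives the pose at the moment of the call.
- arm.job_done(): hands the job in; it is judged then, once.
The state is a dict: "t": time; "q": joint angles; "qd": joint speeds; "joint_efforts": joint torques, N m; "eef_pos": TCP position; "ee_rot": TCP orientation; "force": force on the tool from outside, world axes, zero at the start; "moment": the same for the moment, N m; "width": finger opening in m; "gripper_force": force on a finger pad.
Only numpy, scipy, OpenCV 4.12 (cv2) and the standard library are available. Lean on these libraries where they do the work, as an engineer would, in place of code of your own. Each camera call takes 0.05 s, during which the arm holds its last target. There are 200 camera calls.

## Task

Slide the lidded steel pot along the three-place hotplate, without ever lifting, tipping or shoving it hard, from the middle to the end place that is free, until its wall rests against both locating posts there. Then press the raised edge of its lid down until the lid is fully closed all round, and prove it home by holding a push of about 2 kg (never over 4 kg) on it for half a second before letting go, the pot still against both posts. Leave the beaker on the hotplate and the things beside it where they are.

Things in the scene. Friction and masses are not known exactly. Their poses are not given: they have to be found in the camera images.
- hotplate: Fixed three-place laboratory hotplate, white housing, flat dark top, 210 (its x) by 560 (its y) by 45 mm high; origin at the centre of its underside, top at z = 45 mm. Its y axis runs roughly sideways for the robot. Ring marks of 132 mm diameter at its y = -190, 0, +190 mm. At each end two steel posts, 14 mm diameter, rise 35 mm above the top at x = +-40, y = +-237 mm.
- free_place: Centre of the free end place (a flush 12 mm dot in its ring mark, on the hotplate's top, z up): at the hotplate's y = +190 or -190 mm, whichever end the beaker does not stand on. A pot pushed outward along the hotplate's y comes to rest against both posts of that end when its centre is here.
- pot: Loose steel pot, 110 mm diameter, upright walls 60 mm high, about 0.5 kg with lid (varies). Origin at the centre of its underside, z up; starts near the middle mark and slides on the dry top. A level bare-metal bar handle runs from the wall along its -x axis (roughly to the robot), from 52 to 140 mm from the pot's axis, 20 mm wide, 12 mm thick, its middle 45 mm above the pot's underside.
- handle_grip (a point): Point in the middle of the handle's thickness, 110 mm from the pot's axis, where it can be gripped across its 20 mm width from above.
- lid (a joint): How far the lid is shut, rad: 0 = standing open by 0.14 rad, 0.14 = closed against a hard stop. Round steel disc, 114 mm, 6 mm thick, black rubber seal below, low black knob (26 mm wide, 10 mm high) at its centre. It hinges on the rim at the handle side; the far edge (pot +x), with a 22 mm long tab, starts 11 to 16 mm proud.
- press_point (a point): Point on the lid's upper face near the raised edge, 42 mm from the lid's centre towards the tab (pot +x): press down here. About 66 mm above the pot's underside when the lid is shut. The tight seal holds the lid by friction wherever it is left; it takes about 8 to 10 N here to move it.
- beaker: Loose glass beaker, 76 mm diameter, 70 mm high, origin at the centre of its underside; stands on the other end place of the hotplate. To be left alone.
- tube_rack: Loose aluminium test-tube rack, 110 by 220 mm, 92 mm high with its tubes, origin under its centre; to the robot's left of the hotplate. To be left alone.
- reagent_bottle: Loose amber bottle, 66 mm diameter, 130 mm high, origin at the centre of its underside; to the robot's right of the hotplate. To be left alone.
- reagent_jar: Loose white jar, 72 mm diameter, 90 mm high, origin at the centre of its underside; right of the hotplate. To be left alone.
Mind the look-alikes: they are no part of the job. What is shaped like the pot but red is not meant.

How it is judged:
On the way, in this order (a step that is already met when the one before it is completed fails the run):
1. the pot stands against both posts of the free end place (centre within 4 mm), its lid not yet closed (horizontal distance between pot and free_place below 0.004 m and z of pot in the frame of hotplate below 0.049 m and angle between pot's own z axis and vertical below 0.05 rad and value of joint lid below 0.1 rad), for 0.2 s.
2. the lid is fully closed and pushed on by the fingers with more than 12 N, the pot still in place (horizontal distance between pot and free_place below 0.005 m and z of pot in the frame of hotplate below 0.049 m and angle between pot's own z axis and vertical below 0.05 rad and value of joint lid above 0.122 rad and contact force between lid and the fingers above 12 N), for 0.3 s.
At the end, for the whole second after the job is handed in: The pot stands flat and still on the hotplate at the free end place, against both posts (its centre within 5 mm of free_place), and its lid is closed (joint lid above 0.122 rad, raised edge within 2 mm of shut) (horizontal distance between pot and free_place below 0.005 m and z of pot in the frame of hotplate below 0.049 m and angle between pot's own z axis and vertical below 0.05 rad and value of joint lid above 0.122 rad and linear speed of pot below 0.01 m/s); the robot touches nothing.
It fails at once if the pot is lifted more than 6 mm off the hotplate or tipped by more than 0.12 rad (z of pot in the frame of hotplate above 0.051 m or angle between pot's own z axis and vertical above 0.12 rad).
It fails at once if the pot is shoved faster than 0.5 m/s (linear speed of pot above 0.5 m/s).
It fails at once if the lid is pressed with more than 45 N (contact force between lid and the fingers above 45 N).
It fails at once if the beaker is moved by more than 15 mm (distance of beaker from where it was at the start of the episode above 0.015 m).
It fails at once if the rack, bottle or jar is moved by more than 25 mm (distance of any of tube_rack, reagent_bottle, reagent_jar from where it was at the start of the episode above 0.025 m).
It also fails if it takes over 64 s, if anything falls off the work surface, if the arm or the gripper's body presses on something with over 40 N, if the wrist force passes 120 N, or if a joint passes its speed limit or range.

## Working session

There is one attempt and no reset: what is moved stays moved. The work goes in short steps, Python scripts to look and compute and a tool call to move; the robot and the scene stay as the last step left them, time stands still between calls to the robot, and variables do not carry over. Pictures are saved under pics/ and viewed, at most 10 in all, crops included, and the job is handed in when it is done.

Besides the shell and the picture viewer there is one more tool, called after ">>>" by a JSON object that holds its "method" and its "body". arm_command: Moves the arm, as the interface text tells. Its arguments: {"type":"object","properties":{"series":{"type":"array"},"force":{"type":"number"}},"required":["series"]}

```bash
mkdir -p pics
python3 - <<'E'
from station import arm
import cv2
s=arm.get_state();print(s)
for n in("top","side"):
    print(n,arm.camera_model(n)); cv2.imwrite(f"pics/{n}0.png",arm.grab_frame(n))
E
```

```text
{'t': 0.0, 'q': array([ 1.39613398e+00,  3.59405017e-01,  1.10776001e-02, -3.59470341e-04,
       -1.22404552e+00, -2.88119747e-01]), 'qd': array([ 0.00111222,  0.00069604, -0.00046439, -0.00071082,  0.00074656,
       -0.00024338]), 'joint_efforts': array([ 2.61191781e-05, -5.82717204e+01,  2.93038023e+01,  6.99697495e+00,
        6.69153917e-03, -1.56133833e-04]), 'eef_pos': array([0.30115557, 0.60361712, 0.24761738]), 'ee_rot': array([ 3.13998501e+00, -1.24043569e-04, -4.62904423e-01]), 'force': array([0.0877463 , 0.12455124, 0.54740044]), 'moment': array([ 0.01776928, -0.00713652, -0.00992705]), 'gripper_force': 0.0, 'width': 0.08773532939930871}
top {'fovy': 56.31680754174989, 'cx': 321.7198533032586, 'cy': 243.51482089517296, 'pose': array([[ 0.02614221, -0.99711018,  0.07132933,  0.51467498],
       [-0.99963328, -0.02557071,  0.00891358,  0.00595532],
       [-0.00706388, -0.0715362 , -0.99741299,  1.26496311],
       [ 0.        ,  0.        ,  0.        ,  1.        ]])}
side {'fovy': 43.506999050747105, 'cx': 317.1500995714775, 'cy': 237.20485873521378, 'pose': array([[ 0.86280315, -0.35174551,  0.3631058 ,  0.10242294],
       [-0.50547277, -0.6119595 ,  0.6082786 , -0.82634813],
       [ 0.00824678, -0.70836478, -0.70579836,  1.05478851],
       [ 0.        ,  0.        ,  0.        ,  1.        ]])}
```

View pics/top0.png

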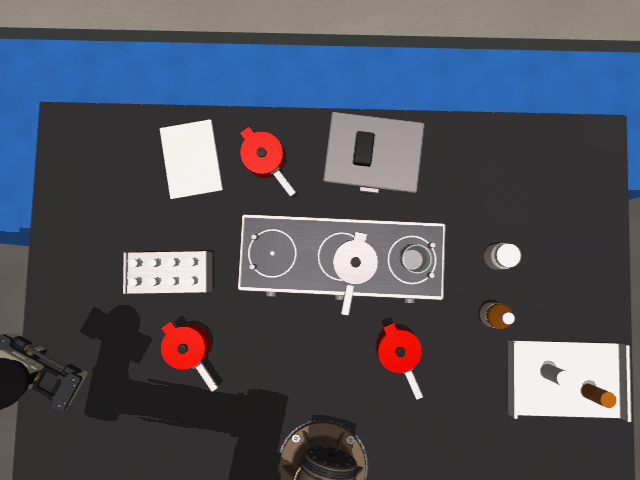

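View pics/side0.png

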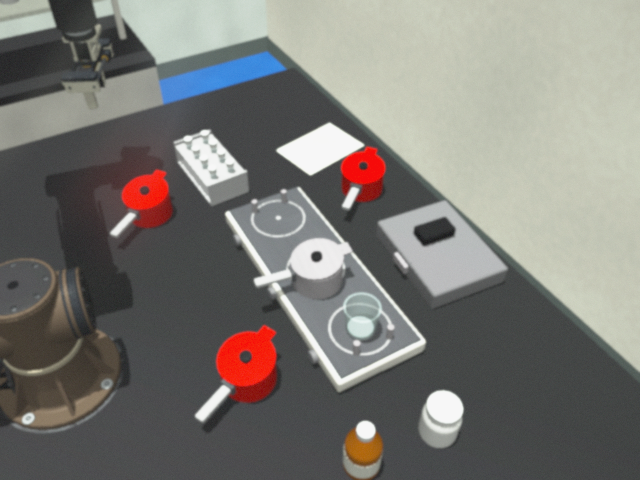

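The top view shows the free place at the robot's left: its dot is near (272,253), with posts near (253,237) and (252,267). The pot is near (355,262), its handle end near (346,312), and the beaker stands on the right place. I'll enlarge this area.

Run:
```python
import cv2
i=cv2.imread("pics/top0.png")[205:325,230:450]
cv2.imwrite("pics/crop0.png",cv2.resize(i,(770,420),interpolation=cv2.INTER_CUBIC))
```

```text
(no output)
```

View pics/crop0.png

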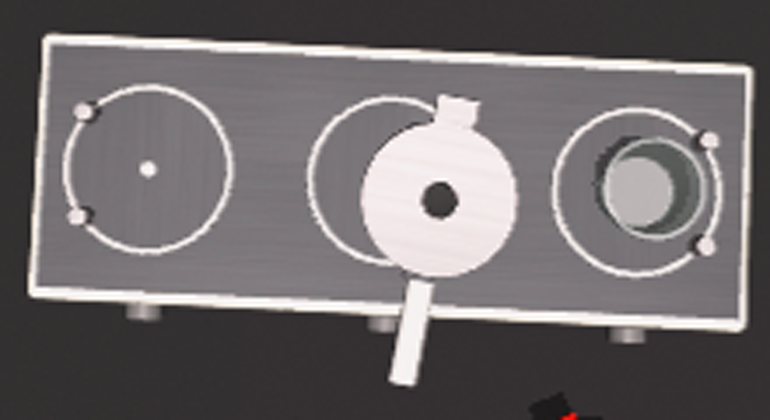

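```bash
cat > h.py <<'E'
import numpy as np
from station import arm
def ray(n,uv,z,m=None):
    m=m or arm.camera_model(n);f=240/np.tan(np.radians(m["fovy"]/2));P=m["pose"]
    d=P[:3,:3]@np.array([(uv[0]-m["cx"])/f,(uv[1]-m["cy"])/f,1]);o=P[:3,3]
    return o+d*(z-o[2])/d[2]
E
python3 - <<'E'
from h import *
L=dict(dot=(148,169,.045),p1=(86,111,.08),p2=(79,215,.08),rr=(636,191,.045),TL=(47,38,.045),TR=(750,70,.045),BL=(31,294,.045),BR=(743,328,.045),
 knob=(440,200,.127),hend=(402,384,.096),hnear=(421,281,.096),tab=(459,97,.124),mid=(391,182,.045))
R={}
for k,(u,v,z) in L.items():
    R[k]=ray("top",(230+(u+.5)/3.5-.5,205+(v+.5)/3.5-.5),z); print(k,R[k].round(4))
for a,b in(("rr","dot"),("BR","BL"),("TR","TL")):
    d=R[b]-R[a];print(a,b,np.linalg.norm(d),np.degrees(np.arctan2(-d[0],d[1])))
print("centre",np.mean([R[k] for k in("TL","TR","BL","BR")],0))
d=R["hend"]-R["knob"];print(np.linalg.norm(d[:2]),np.degrees(np.arctan2(-d[1],-d[0])))
d=R["hend"]-R["hnear"];print(np.degrees(np.arctan2(-d[1],-d[0])))
d=R["p1"]-R["p2"];print(np.linalg.norm(d))
# side cross-check
print(ray("side",(278,218),.045),ray("side",(317,257),.127),ray("side",(257,283),.09))
E
```

```text
dot [0.5727 0.1519 0.045 ]
p1 [0.6139 0.1962 0.08  ]
p2 [0.535  0.1986 0.08  ]
rr [ 0.5654 -0.2278  0.045 ]
TL [0.6734 0.2346 0.045 ]
TR [ 0.6621 -0.3154  0.045 ]
BL [0.4735 0.2393 0.045 ]
BR [ 0.4619 -0.3114  0.045 ]
knob [ 0.5518 -0.0704  0.127 ]
hend [ 0.4163 -0.0472  0.096 ]
hnear [ 0.4924 -0.0596  0.096 ]
tab [ 0.6274 -0.0829  0.124 ]
mid [ 0.5675 -0.0375  0.045 ]
rr dot 0.37969168199013337 -1.1033914327672862
BR BL 0.5507620691399725 -1.2063865575087154
TR TL 0.5501261892456104 -1.1762467368742262
centre [ 0.56772794 -0.03823809  0.045     ]
0.13742540286567928 -9.688221120551434
-9.239374568636006
0.0789488009020903
[0.57233993 0.14947777 0.045     ] [ 0.54946542 -0.0777896   0.127     ] [ 0.41960205 -0.04971183  0.09      ]
```

The estimates agree across the two cameras and with the given sizes:

| Item | Value |
|---|---|
| Free place | (0.572, 0.152) |
| Hotplate yaw | -1.15° |
| Pot | (0.552, -0.070) |
| Pot yaw | -9.5° |
| Handle grip | (0.4435, -0.052, 0.09) |

Next I move over.

>>> {"method": "arm_command", "body": {"series": [0,0,-0.189,0.7,0.87,0,1,0,0,-0.189,0.7,0.87,0,1,0,0,-0.189,0.7,0.87,0,1]}}

```text
t: 0.48
eef_pos: [0.3256, 0.4919, 0.249]
ee_rot: [3.141, 0.0, -0.166]
force: [0.1, 0.5, 0.5]
width: 0.0876
gripper_force: 0.0
```

>>> {"method": "arm_command", "body": {"series": [0,0,0,0.4,1,0,1,0,0,0,0.4,1,0,1]}}

```text
t: 0.72
eef_pos: [0.348, 0.3883, 0.2481]
ee_rot: [3.141, 0.0, -0.166]
force: [0.3, -0.4, 0.1]
width: 0.0878
gripper_force: 0.0
```

>>> {"method": "arm_command", "body": {"series": [0,0,0,0.4,1,0,1,0,0,0,0.4,1,0,1]}}

```text
t: 0.98
eef_pos: [0.3711, 0.2827, 0.2485]
ee_rot: [3.141, 0.0, -0.167]
force: [0.7, 0.6, -0.8]
width: 0.0876
gripper_force: 0.0
```

>>> {"method": "arm_command", "body": {"series": [0,0,0,0.4,1,0,1,0,0,0,0.4,1,0,1]}}

```text
t: 1.23
eef_pos: [0.394, 0.1776, 0.2486]
ee_rot: [-3.141, -0.0, -0.167]
force: [1.9, 0.2, 0.7]
width: 0.0877
gripper_force: 0.0
```

>>> {"method": "arm_command", "body": {"series": [0,0,0,0.4,1,0,1,0,0,0,0.4,1,0,1]}}

```text
t: 1.48
eef_pos: [0.4171, 0.0723, 0.2487]
ee_rot: [-3.141, -0.0, -0.167]
force: [1.2, 0.7, 0.8]
width: 0.0876
gripper_force: 0.0
```

>>> {"method": "arm_command", "body": {"series": [0,0,0,0.4,1,0,1,0,0,0,0.4,1,0,1,0,0,0,0.4,1,0,1]}}

```text
t: 1.85
eef_pos: [0.4402, -0.0335, 0.2483]
ee_rot: [3.141, 0.001, -0.171]
force: [0.5, 0.6, -0.3]
width: 0.0877
gripper_force: 0.0
```

>>> {"method": "arm_command", "body": {"series": [0,0,0,0.06,0.18,0.5,1,0,0,0,0.06,0.18,0.5,1,0,0,0,0.06,0.18,0.5,1]}}

```text
t: 2.22
eef_pos: [0.4436, -0.0493, 0.1995]
ee_rot: [3.141, -0.001, -0.165]
force: [-0.5, 0.1, 0.3]
width: 0.0878
gripper_force: 0.0
```

Run:
```python
from h import *
import cv2,pickle
m=arm.camera_model("wrist");pickle.dump(m,open("w1.pkl","wb"));print(m,arm.get_state()["eef_pos"])
cv2.imwrite("pics/w1.png",arm.grab_frame("wrist"))
```

```text
{'fovy': 61.99995795886035, 'cx': 321.1231426584448, 'cy': 240.69505648792148, 'pose': array([[-0.1639438 , -0.94562102, -0.28093293,  0.51917275],
       [-0.98646915,  0.1574502 ,  0.04569519, -0.06148306],
       [ 0.00102261,  0.28462311, -0.95863895,  0.33542943],
       [ 0.        ,  0.        ,  0.        ,  1.        ]])} [ 0.44357998 -0.04932151  0.19953114]
```

View pics/w1.png

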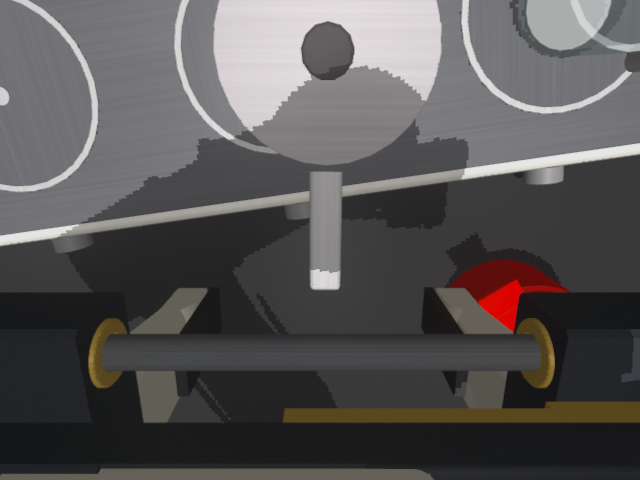

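The wrist view shows the handle from (326,172) to its end edge at (325,270), upright in the picture. That means it is aligned with the jaws. Checking the position:

Run:
```python
from h import *
import pickle
m=pickle.load(open("w1.pkl","rb"))
a=ray("",(326,172),.096,m);b=ray("",(325,270),.096,m);k=ray("",(327.5,48),.127,m);d=ray("",(2,96),.045,m)
x=a-b;print(a,b,k,np.arctan2(x[1],x[0]),d)
g=b+.030*x/np.linalg.norm(x);print("grip",g)
g-=np.array(arm.get_state()["eef_pos"]);c,s=np.cos(-.166),np.sin(-.166);print("tool",g[0]*c+g[1]*s,g[0]*s-g[1]*c)
```

```text
[ 0.49058525 -0.05992139  0.096     ] [ 0.4293237 -0.0493112  0.096    ] [ 0.55200695 -0.07023386  0.127     ] -0.1714936952674196 [0.57181796 0.15083883 0.045     ]
grip [ 0.45888363 -0.05443083  0.096     ]
tool 0.015678712263209507 0.0027558683384460605
```

The bright part at rows 270–290 is the lit end of the handle top, so its end is at row 290, in line with the 140 mm length. The grip stays at (0.4435, -0.0518). Now I lower and grip.

>>> {"method": "arm_command", "body": {"series": [0,0,0,0,0.024,0.5,1,0,0,0,0,0.024,0.9,1,0,0,0,0,0.024,0.9,1,0,0,0,0,0.024,0.9,1]}}

```text
t: 2.78
eef_pos: [0.444, -0.0517, 0.1106]
ee_rot: [-3.141, -0.003, -0.165]
force: [0.1, 0.5, 0.8]
width: 0.0878
gripper_force: 0.0
```

>>> {"method": "arm_command", "body": {"series": [0,0,0,0,0,0.165,1,0,0,0,0,0,0.165,1,0,0,0,0,0,0.165,1]}}

```text
t: 3.15
eef_pos: [0.4434, -0.0521, 0.0936]
ee_rot: [-3.141, -0.002, -0.165]
force: [0.0, -0.3, 0.6]
width: 0.0876
gripper_force: 0.0
```

>>> {"method": "arm_command", "body": {"series": [0,0,0,0,0,0,0.5,0,0,0,0,0,0,0.3,0,0,0,0,0,0,0.2,0,0,0,0,0,0,0,0,0,0,0,0,0,0,0,0,0,0,0,0,0,0,0,0,0,0,0,0,0,0,0,0,0,0,0], "force": 15}}

```text
t: 4.15
eef_pos: [0.4424, -0.0524, 0.092]
ee_rot: [3.142, 0.0, -0.166]
force: [0.4, -0.2, 0.5]
width: 0.0201
gripper_force: 15.0
```

Gripped on the 20 mm width. I slide slowly to the left, about 0.1 m/s.

>>> {"method": "arm_command", "body": {"series": [0,0,0,-0.005,-0.08,0,0,0,0,0,-0.015,-0.2,0,0,0,0,0,-0.025,-0.34,0,0,0,0,0,-0.035,-0.48,0,0,0,0,0,-0.045,-0.62,0,0,0,0,0,-0.055,-0.76,0,0,0,0,0,-0.065,-0.9,0,0,0,0,0,-0.075,-1,0,0]}}

```text
t: 5.15
eef_pos: [0.4516, 0.0485, 0.092]
ee_rot: [-3.142, -0.0, -0.165]
force: [-0.0, -4.7, 0.0]
width: 0.02
gripper_force: 15.2
```

>>> {"method": "arm_command", "body": {"series": [0,0,0,-0.01,-0.12,0,0,0,0,0,-0.02,-0.26,0,0,0,0,0,-0.03,-0.4,0,0,0,0,0,-0.04,-0.54,0,0,0,0,0,-0.05,-0.68,0,0,0,0,0,-0.06,-0.82,0,0,0,0,0,-0.075,-0.94,0,0,0,0,0,-0.075,-1,0,0]}}

```text
t: 6.15
eef_pos: [0.4606, 0.1481, 0.092]
ee_rot: [3.141, 0.0, -0.165]
force: [0.1, -2.9, 1.7]
width: 0.02
gripper_force: 15.2
```

Run:
```python
from h import *
import cv2
s=arm.get_state();print(s["eef_pos"],s["ee_rot"],s["force"],s["t"])
i=arm.grab_frame("top");cv2.imwrite("pics/top1.png",i)
cv2.imwrite("pics/crop1.png",cv2.resize(i[210:310,230:330],(600,600),interpolation=cv2.INTER_CUBIC))
```

```text
[0.46061579 0.14814533 0.09201164] [ 3.14149180e+00  9.64335745e-05 -1.65232881e-01] [ 0.06547264 -2.86022246  1.72958969] 6.15
```

View pics/crop1.png

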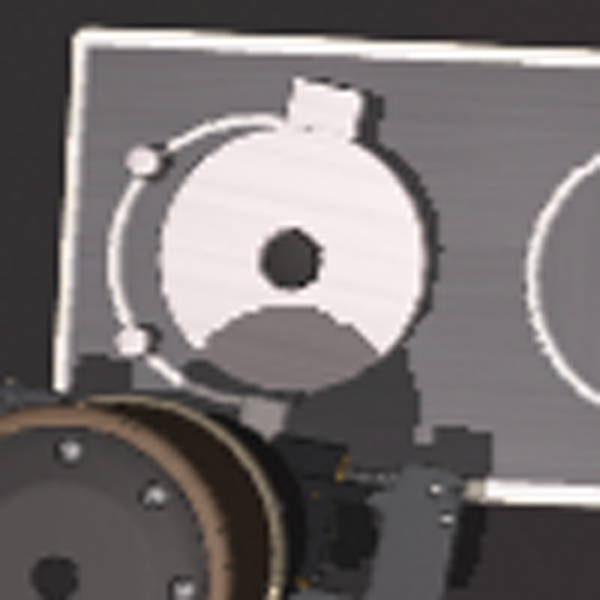

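The pot is just short of the posts: knob at crop (291,260), posts at (145,161) and (133,341).

Run:
```python
from h import *
f=lambda u,v,z:ray("top",(230+(u+.5)/6-.5,210+(v+.5)/6-.5),z)
k,a,b=f(291,260,.127),f(145,161,.08),f(133,341,.08)
u=np.array([.0201,.9998]);t=(a+b)[:2]/2-.047*u
print(k,a,b,t)
for t in(t,np.array([.572,.1515])):
  d=t-k[:2];c,s=np.cos(-.165),np.sin(-.165);print(d,"tool",d[0]*c+d[1]*s,d[0]*s-d[1]*c)
```

```text
[0.56925438 0.12640878 0.127     ] [0.61368056 0.19747743 0.08      ] [0.53401486 0.19982314 0.08      ] [0.57290301 0.15165968]
[0.00364863 0.0252509 ] tool -0.0005484430967848826 -0.025507247100319534
[0.00274562 0.02509122] tool -0.0014129569954476977 -0.02520141164607138
```

>>> {"method": "arm_command", "body": {"series": [0,0,0,0,-0.05,0,0,0,0,0,0,-0.1,0,0,0,0,0,-0.01,-0.15,0,0,0,0,0,-0.01,-0.185,0,0]}}

```text
t: 6.7
eef_pos: [0.4627, 0.166, 0.092]
ee_rot: [-3.142, 0.0, -0.166]
force: [-0.2, -3.6, -0.5]
width: 0.02
gripper_force: 15.2
```

>>> {"method": "arm_command", "body": {"series": [0,0,0,0,-0.01,0,0,0,0,0,0,-0.02,0,0]}}

```text
t: 6.95
eef_pos: [0.4629, 0.1677, 0.092]
ee_rot: [3.141, 0.0, -0.166]
force: [-0.1, -2.4, 0.1]
width: 0.0198
gripper_force: 15.1
```

>>> {"method": "arm_command", "body": {"series": [0,0,0,0,-0.01,0,0,0,0,0,0,-0.015,0,0]}}

```text
t: 7.2
eef_pos: [0.4632, 0.1692, 0.0921]
ee_rot: [3.142, 0.0, -0.166]
force: [-0.4, -2.6, -0.3]
width: 0.02
gripper_force: 15.1
```

Still only sliding friction (about 3 N), so I keep creeping.

>>> {"method": "arm_command", "body": {"series": [0,0,0,0,-0.01,0,0,0,0,0,0,-0.015,0,0]}}

```text
t: 7.45
eef_pos: [0.4635, 0.1707, 0.092]
ee_rot: [-3.142, 0.0, -0.166]
force: [-0.5, -2.5, -1.1]
width: 0.02
gripper_force: 15.1
```

>>> {"method": "arm_command", "body": {"series": [0,0,0,0,-0.01,0,0,0,0,0,0,-0.01,0,0]}}

```text
t: 7.7
eef_pos: [0.4636, 0.1717, 0.092]
ee_rot: [-3.142, 0.0, -0.166]
force: [-1.1, -2.5, -1.0]
width: 0.02
gripper_force: 15.1
```

>>> {"method": "arm_command", "body": {"series": [0,0,0,0,-0.01,0,0,0,0,0,0,-0.01,0,0]}}

```text
t: 7.95
eef_pos: [0.4636, 0.1724, 0.092]
ee_rot: [3.141, 0.0, -0.166]
force: [-1.4, -4.4, 1.7]
width: 0.0203
gripper_force: 15.2
```

>>> {"method": "arm_command", "body": {"series": [0,0,0,0,-0.01,0,0,0,0,0,0,-0.01,0,0]}}

```text
t: 8.2
eef_pos: [0.4635, 0.1731, 0.092]
ee_rot: [3.141, 0.001, -0.166]
force: [-2.2, -4.5, 2.5]
width: 0.0201
gripper_force: 15.3
```

>>> {"method": "arm_command", "body": {"series": [0,0,0,0,-0.01,0,0,0,0,0,0,-0.01,0,0]}}

```text
t: 8.45
eef_pos: [0.4634, 0.1739, 0.092]
ee_rot: [3.14, 0.001, -0.166]
force: [-3.5, -5.9, 4.1]
width: 0.0202
gripper_force: 15.4
```

Run:
```python
from h import *
import cv2
s=arm.get_state();print(s["eef_pos"],s["force"],s["moment"],s["t"])
i=arm.grab_frame("top")
cv2.imwrite("pics/crop2.png",cv2.resize(i[210:310,230:330],(600,600),interpolation=cv2.INTER_CUBIC))
```

```text
[0.46343925 0.17386636 0.09197909] [-3.47304505 -5.93071358  4.05803125] [-1.96044193  1.32560067 -0.45207397] 8.45
```

View pics/crop2.png

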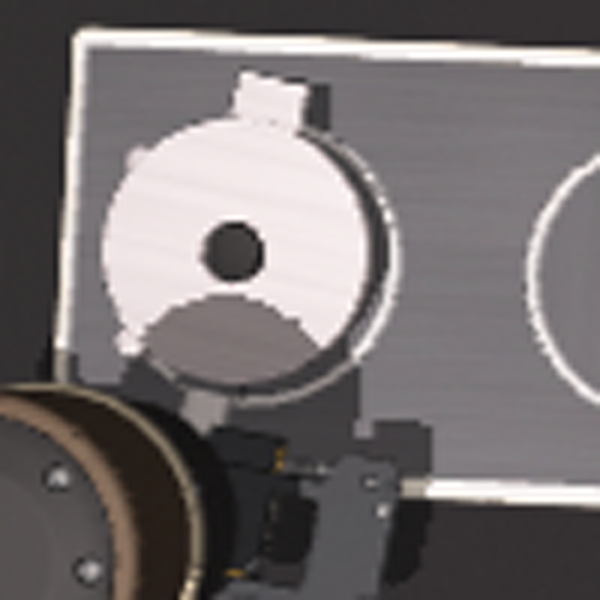

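The lid edge is now over both posts. The knob is at crop (234,252), and the force in -x and -y means the far post touches first.

Run:
```python
from h import *
f=lambda u,v,z:ray("top",(230+(u+.5)/6-.5,210+(v+.5)/6-.5),z)
for z in(.121,.127,.13):print(f(234,252,z))
```

```text
[0.5723263  0.15145564 0.121     ]
[0.57202392 0.15069251 0.127     ]
[0.57187273 0.15031094 0.13      ]
```

>>> {"method": "arm_command", "body": {"series": [0,0,0,-0.01,0,0,0,0,0,0,-0.01,0,0,0]}}

```text
t: 8.75
eef_pos: [0.4632, 0.1748, 0.092]
ee_rot: [-3.142, -0.0, -0.166]
force: [-0.6, -3.3, -0.2]
width: 0.02
gripper_force: 15.5
```

>>> {"method": "arm_command", "body": {"series": [0,0,0,-0.01,-0.005,0,0,0,0,0,-0.01,-0.01,0,0]}}

```text
t: 9.0
eef_pos: [0.4625, 0.1759, 0.0921]
ee_rot: [3.141, -0.0, -0.166]
force: [2.2, -5.4, -1.9]
width: 0.0202
gripper_force: 15.4
```

>>> {"method": "arm_command", "body": {"series": [0,0,0,0,-0.005,0,0,0,0,0,0,-0.01,0,0]}}

```text
t: 9.25
eef_pos: [0.4625, 0.1765, 0.092]
ee_rot: [3.141, 0.0, -0.166]
force: [0.4, -6.4, -0.6]
width: 0.0199
gripper_force: 15.5
```

>>> {"method": "arm_command", "body": {"series": [0,0,0,0,-0.005,0,0,0,0,0,0,-0.01,0,0]}}

```text
t: 9.5
eef_pos: [0.4626, 0.1774, 0.092]
ee_rot: [3.141, 0.0, -0.166]
force: [1.5, -6.6, 0.6]
width: 0.0204
gripper_force: 15.5
```

>>> {"method": "arm_command", "body": {"series": [0,0,0,0,-0.005,0,0,0,0,0,0,-0.01,0,0]}}

```text
t: 9.75
eef_pos: [0.4627, 0.1783, 0.092]
ee_rot: [3.14, 0.0, -0.166]
force: [0.8, -6.9, 0.2]
width: 0.0207
gripper_force: 15.6
```

Run:
```python
from h import *
import cv2
s=arm.get_state();print(s["eef_pos"],s["force"],s["moment"],s["t"])
i=arm.grab_frame("top")
cv2.imwrite("pics/crop3.png",cv2.resize(i[210:310,230:330],(600,600),interpolation=cv2.INTER_CUBIC))
# knob centroid (dark blob), sub-pixel, in each saved crop
for n in(1,2,3):
    c=cv2.imread(f"pics/crop{n}.png",0)
    k,l,st,ce=cv2.connectedComponentsWithStats((c<140).astype(np.uint8))
    for j in range(1,k):
        if 1500<st[j,4]<5000 and st[j,1]>150 and st[j,1]<300: 
            u,v=ce[j];print(n,ce[j],st[j],ray("top",(230+(u+.5)/6-.5,210+(v+.5)/6-.5),.127))
```

```text
[0.4626733  0.17826541 0.09203395] [ 0.76051323 -6.8920127   0.23635168] [-2.36808446 -0.14484558 -0.41836367] 9.75
1 [290.73439117 259.65332873] [ 260  228   62   62 2899] [0.56939845 0.12652625 0.127     ]
2 [233.43644923 252.2394082 ] [ 202  222   62   61 2974] [0.57191621 0.150928   0.127     ]
3 [232.33512967 254.95048838] [ 201  224   63   62 2969] [0.57075422 0.1513552  0.127     ]
```

Between the pictures the tool moved 4.4 mm but the knob only 0.4 mm in y. After correcting the knob for the lid tilt, the distances to the two posts are 61.9 and 62.3 mm, against 62 nominal, so the pot is seated on both. I release and lift.

>>> {"method": "arm_command", "body": {"series": [0,0,0,0,0.005,0,0,0,0,0,0,0.005,0,0.25,0,0,0,0,0.005,0,0.3,0,0,0,0,0.005,0,0.5,0,0,0,0,0.005,0,0.5,0,0,0,0,0.005,0,0.5]}}

```text
t: 10.55
eef_pos: [0.4629, 0.1785, 0.0921]
ee_rot: [-3.141, -0.0, -0.166]
force: [0.5, 0.5, -0.2]
width: 0.043
gripper_force: 0.0
```

>>> {"method": "arm_command", "body": {"series": [0,0,0,0,0,-0.2,0.5,0,0,0,0,0,-0.6,0.5,0,0,0,0,0,-1,0.5,0,0,0,0,0,-1,0.5]}}

```text
t: 11.05
eef_pos: [0.4644, 0.1796, 0.1953]
ee_rot: [-3.137, -0.004, -0.165]
force: [0.1, 0.7, -1.1]
width: 0.0438
gripper_force: 0.0
```

>>> {"method": "arm_command", "body": {"series": [0,0,0,0.5,0,0,0,0,0,0,0.9,0.03,0,0,0,0,0,0.9,0.03,0,0,0,0,0,0.9,0.03,0,0]}}

```text
t: 11.55
eef_pos: [0.5504, 0.1602, 0.1909]
ee_rot: [3.141, 0.002, -0.167]
force: [-0.7, -0.6, 0.4]
width: 0.0091
gripper_force: 0.0
```

Run:
```python
from h import *
import cv2,pickle
s=arm.get_state();print(s["eef_pos"],s["force"],s["width"],s["t"])
m=arm.camera_model("wrist");pickle.dump(m,open("w2.pkl","wb"))
cv2.imwrite("pics/w2.png",arm.grab_frame("wrist"))
```

```text
[0.55040539 0.16015933 0.19093984] [-0.74883487 -0.62511408  0.39412042] 0.009103210512603307 11.55
```

View pics/w2.png

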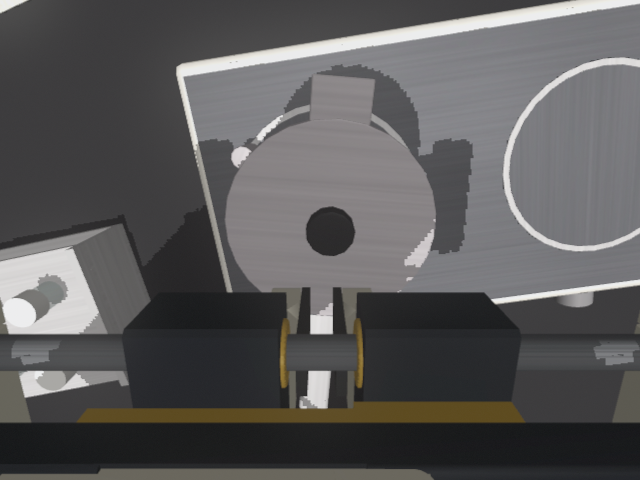

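The wrist view shows the pot with its knob at (330,231) and the tab end at (344,75). The far post at (241,157) just touches the wall. I compute the press point and re-check the pot position.

Run:
```python
from h import *
import pickle
m=pickle.load(open("w2.pkl","rb"))
k=ray("",(330,231),.127,m);t=ray("",(344,75),.125,m);p=ray("",(241,156),.08,m)
x=t-k;x[2]=0;print(k,t,p,np.linalg.norm(x),np.arctan2(x[1],x[0]));x/=np.linalg.norm(x)
c=k+.0018*x;g=c+.043*x;print("centre",c,np.linalg.norm((c-p)[:2]),"press",g)
g-=arm.get_state()["eef_pos"];cc,s=np.cos(-.166),np.sin(-.166);print("tool",g[0]*cc+g[1]*s,g[0]*s-g[1]*cc)
```

```text
[0.57167252 0.15204969 0.127     ] [0.6448554  0.13356646 0.125     ] [0.61424428 0.19870397 0.08      ] 0.07548087586389914 -0.24738865430889387
centre [0.57341772 0.15160891 0.127     ] 0.06232778253280916 press [0.61510859 0.14107938 0.127     ]
tool 0.06719945805142703 0.008300695124160963
```

>>> {"method": "arm_command", "body": {"series": [0,0,0,0.4,0.05,0,0,0,0,0,0.655,0.08,0,0,0,0,0,0.655,0.08,0.2,0,0,0,0,0.655,0.08,0.35,0,0,0,0,0.655,0.08,0.35,0,0,0,0,0.655,0.08,0.35,0]}}

```text
t: 12.35
eef_pos: [0.6143, 0.1423, 0.1578]
ee_rot: [-3.141, -0.001, -0.165]
force: [0.0, -0.4, -0.6]
width: 0.0005
gripper_force: 0.0
```

>>> {"method": "arm_command", "body": {"series": [0,0,0,0,0,0.02,0,0,0,0,0,0,0.04,0,0,0,0,0,0,0.06,0]}}

```text
t: 12.72
eef_pos: [0.6143, 0.1419, 0.1511]
ee_rot: [-3.141, -0.0, -0.166]
force: [0.3, 0.5, 0.0]
width: 0.0008
gripper_force: 0.0
```

>>> {"method": "arm_command", "body": {"series": [0,0,0,0,0,0.01,0,0,0,0,0,0,0.02,0,0,0,0,0,0,0.03,0]}}

```text
t: 13.1
eef_pos: [0.6144, 0.1418, 0.148]
ee_rot: [3.142, -0.0, -0.166]
force: [0.7, -0.5, 0.6]
width: 0.0001
gripper_force: 0.0
```

>>> {"method": "arm_command", "body": {"series": [0,0,0,0,0,0.01,0,0,0,0,0,0,0.02,0,0,0,0,0,0,0.03,0]}}

```text
t: 13.48
eef_pos: [0.6146, 0.1419, 0.1459]
ee_rot: [-3.141, -0.001, -0.166]
force: [-2.7, -0.3, 6.8]
width: 0.0007
gripper_force: 3.5
```

>>> {"method": "arm_command", "body": {"series": [0,0,0,0,0,0.01,0,0,0,0,0,0,0.02,0,0,0,0,0,0,0.03,0]}}

```text
t: 13.85
eef_pos: [0.6149, 0.1418, 0.1433]
ee_rot: [-3.141, -0.002, -0.165]
force: [-1.7, -1.1, 7.3]
width: 0.0006
gripper_force: 3.6
```

>>> {"method": "arm_command", "body": {"series": [0,0,0,0,0,0.01,0,0,0,0,0,0,0.02,0,0,0,0,0,0,0.03,0]}}

```text
t: 14.22
eef_pos: [0.6152, 0.1418, 0.1405]
ee_rot: [-3.141, -0.002, -0.165]
force: [-0.2, -1.2, 7.1]
width: 0.0005
gripper_force: 3.6
```

The lid is closing under about 7–8 N, as expected. I continue in small steps.

>>> {"method": "arm_command", "body": {"series": [0,0,0,0,0,0.01,0,0,0,0,0,0,0.02,0,0,0,0,0,0,0.03,0]}}

```text
t: 14.6
eef_pos: [0.6155, 0.1417, 0.1376]
ee_rot: [-3.141, -0.003, -0.165]
force: [0.2, -2.3, 7.8]
width: 0.0008
gripper_force: 3.6
```

>>> {"method": "arm_command", "body": {"series": [0,0,0,0,0,0.01,0,0,0,0,0,0,0.02,0,0,0,0,0,0,0.02,0]}}

```text
t: 14.98
eef_pos: [0.6156, 0.1416, 0.1355]
ee_rot: [-3.141, -0.003, -0.165]
force: [1.4, -1.8, 6.4]
width: 0.0004
gripper_force: 3.1
```

>>> {"method": "arm_command", "body": {"series": [0,0,0,0,0,0.01,0,0,0,0,0,0,0.01,0]}}

```text
t: 15.22
eef_pos: [0.6157, 0.1416, 0.1346]
ee_rot: [-3.141, -0.003, -0.165]
force: [1.2, -3.7, 6.2]
width: 0.0006
gripper_force: 3.2
```

>>> {"method": "arm_command", "body": {"series": [0,0,0,0,0,0.01,0,0,0,0,0,0,0.01,0]}}

```text
t: 15.48
eef_pos: [0.6158, 0.1416, 0.1337]
ee_rot: [-3.141, -0.003, -0.165]
force: [0.0, -3.1, 7.5]
width: 0.0006
gripper_force: 3.7
```

>>> {"method": "arm_command", "body": {"series": [0,0,0,0,0,0.01,0,0,0,0,0,0,0.01,0]}}

```text
t: 15.72
eef_pos: [0.6158, 0.1416, 0.1336]
ee_rot: [-3.141, -0.004, -0.165]
force: [-1.1, -2.4, 12.0]
width: 0.0005
gripper_force: 6.5
```

>>> {"method": "arm_command", "body": {"series": [0,0,0,0,0,0.005,0,0,0,0,0,0,0.01,0]}}

```text
t: 15.98
eef_pos: [0.6159, 0.1416, 0.1335]
ee_rot: [-3.141, -0.004, -0.165]
force: [-4.8, -3.3, 20.6]
width: 0.0006
gripper_force: 10.4
```

>>> {"method": "arm_command", "body": {"series": [0,0,0,0,0,0.005,0,0,0,0,0,0,0.005,0]}}

```text
t: 16.23
eef_pos: [0.6159, 0.1416, 0.1334]
ee_rot: [-3.141, -0.004, -0.165]
force: [-4.9, -3.1, 21.7]
width: 0.0004
gripper_force: 10.7
```

The lid is at the hard stop with 21 N. I hold for 0.75 s, then retreat straight up.

>>> {"method": "arm_command", "body": {"series": [0,0,0,0,0,0,0,0,0,0,0,0,0,0,0,0,0,0,0,0,0,0,0,0,0,0,0,0,0,0,0,0,0,0,0,0,0,0,0,0,0,0]}}

```text
t: 16.98
eef_pos: [0.6159, 0.1416, 0.1334]
ee_rot: [-3.141, -0.004, -0.165]
force: [-4.9, -2.8, 21.5]
width: 0.0005
gripper_force: 10.7
```

>>> {"method": "arm_command", "body": {"series": [0,0,0,0,0,-0.02,0,0,0,0,0,0,-0.05,0,0,0,0,0,0,-0.4,0,0,0,0,0,0,-0.9,0,0,0,0,0,0,-0.9,0]}}

```text
t: 17.6
eef_pos: [0.6163, 0.1427, 0.2238]
ee_rot: [-3.138, -0.006, -0.165]
force: [0.2, -0.6, -0.9]
width: 0.0007
gripper_force: 0.0
```

>>> {"method": "arm_command", "body": {"series": [0,0,0,-0.5,0,-0.3,0,0,0,0,-1,0,-0.3,0,0,0,0,-1,0,-0.3,0,0,0,0,-1,0,-0.3,0]}}

```text
t: 18.1
eef_pos: [0.5156, 0.1586, 0.2493]
ee_rot: [-3.142, 0.0, -0.165]
force: [0.7, -0.5, -0.3]
width: 0.0003
gripper_force: 0.0
```

Run:
```python
from h import *
import cv2,pickle
s=arm.get_state();print(s["eef_pos"],s["force"],s["t"])
m=arm.camera_model("wrist");pickle.dump(m,open("w3.pkl","wb"))
cv2.imwrite("pics/w3.png",np.hstack([cv2.resize(arm.grab_frame("wrist"),(400,300)),cv2.resize(arm.grab_frame("side")[160:310,200:400],(400,300),interpolation=cv2.INTER_CUBIC)]))
```

```text
[0.51563378 0.15857019 0.24933813] [ 0.65268925 -0.50277263 -0.2937673 ] 18.1
```

View pics/w3.png

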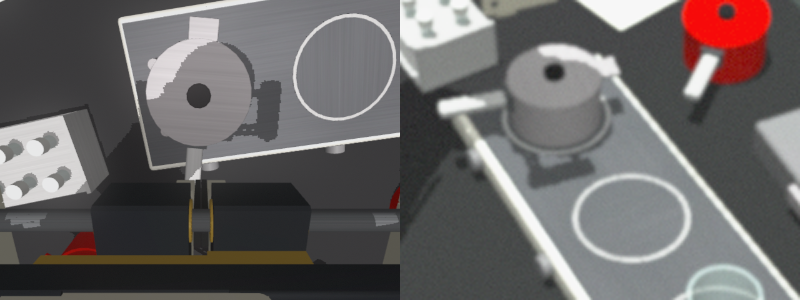

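The lid is flat and closed, with the knob at about (318,154) in full-size wrist pixels, and the pot stands by the posts. One position check, then hand in.

Run:
```python
from h import *
import pickle
m=pickle.load(open("w3.pkl","rb"))
k=ray("",(318,154),.121,m);p=ray("",(245,103),.08,m);print(k,p,np.linalg.norm((k-p)[:2]))
if np.hypot(k[0]-.5725,k[1]-.1515)<.0035: print(arm.job_done())
```

```text
[0.57186393 0.15148129 0.121     ] [0.61312481 0.19833311 0.08      ] 0.06243038566667338
the job is handed in; nothing more can be done
None
```

The job is handed in: the pot was slid to the free left place and measured within about 1 mm of its centre, against both posts, and the lid was pressed to its stop and held at about 21 N for over 0.75 s; the verdict was not shown.

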